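Stack the small tote on the fruit tote and latch it

TASK

The small tote with the carry handle fits the fruit tote in two ways: the way round it stands now it would nest down inside and squash the fruit. Turn it half round so that it stacks: set its four lugs gently on the rails of the grey frame, ahead of the hold-down tabs, then slide it towards the catch end and push its nose against the sprung buffer until the catch clicks up inside its loop - go by feel, pushing no harder on the buffer than the click needs. Let go, so that it stays latched, and leave the fruit and the things standing around alone.

Things in the scene. Friction and masses are not known exactly. Their poses are not given: they have to be found in the camera images.
- upper_tote: The small white tote, 180 x 90 mm (x = -84 to 96), walls 36 mm high, about 0.4 kg, loose on the worktop. Origin: centre of its underside; x lengthways towards its loop, z up. A carry handle runs lengthways over its middle.
- handle (a point): Middle of the small tote's carry handle, 54 mm above its underside: a bar 92 mm long (x), 14 mm thick (y), 46 to 62 mm above the underside. Axes as the small tote's.
- loop (a point): Middle of the crossbar of the flat loop at the small tote's +x end, 6 mm above its underside. The crossbar lies at x = 120 to 126 mm and 2 to 10 mm above the underside; two arms at y = +/-25 mm carry it.
- lugs (a point): Centre of the small tote's four lugs, level with its underside (at its x = 36 mm). Lugs: 20 mm long (x), 10 mm high, standing out 14 mm from the long sides, undersides level with the tote's underside, centred at the tote's x = +86 and -14 mm on both sides, 118 mm over their outer faces.
- nose: Rubber nose on the front of the loop's crossbar, 16 mm wide, its tip at x = 130 mm of the small tote; origin and axes are the small tote's. It is what meets the buffer.
- lower_tote: The larger white tote, 228 x 130 mm, 90 mm high, fruit in it; it does not move. Origin: centre of its underside; x lengthways towards its low front wall (42 mm), z up. A grey U-shaped stacking frame is clipped on its rim, catch at the -x end, open at the low front. The frame sits up to 12 mm either way along x from its nominal place; this offset is not measured.
- rails (a point): Fixed to the larger tote (z = 96 mm, middle), at the frame's nominal place. Rails: ledges, tops at this height, from y = 49 mm out to side walls at 62 mm (10 mm higher), both sides, at x = -103 to -29, 1 to 71 and 101 to 114 mm. Lugs of a tote pointing the same way (+x along +x) drop through the gaps: it nests on the fruit. Half turned, its lugs rest on the ledges.
- set_down (a point): Fixed to the larger tote at x = 35, z = 96 mm: where to set the small tote's origin, half turned (its +x towards -x here), so that all lugs rest on ledges clear of tabs and catch wherever the frame sits; 3 mm either way along x and 2 mm sideways will do.
- tabs (a point): Fixed to the larger tote, between the nominal edges of the leading pair of hold-down tabs (x = -84 mm and on towards -x, undersides 12 mm above the ledges); a second pair lies over x = 1 to 12 mm. The lugs slide under them towards -x.
- catch_nominal (a point): Fixed to the larger tote: nominal place of the catch's upright rear face, x = -120 mm. A weakly sprung steel tooth, 28 mm wide, 6 mm above the frame, its ramp 13 mm long towards +x. The crossbar slides over it (total push with friction about 3 to 7 N over the last 19 mm) and it clicks up behind the crossbar (inside the loop).
- buffer_nominal (a point): Fixed to the larger tote: nominal place of the buffer's face, x = -128.5 mm: a steel block on a spring that pushes towards +x with 8 N at once and 1.5 N per mm. The catch clicks when the nose has driven it in 1.5 to 2 mm (10 to 11 N on the buffer, friction comes on top, 11 to 16 N in all). More than 14 N on the buffer (4 mm in) overstrains it.
- home_nominal (a point): Fixed to the larger tote at x = 0, z = 96 mm: nominal place of the small tote's origin when latched. The true place is this PLUS the frame's unknown offset along x (up to 12 mm either way), so the buffer must be felt for. Latched, the buffer holds the nose with about 10 N and the crossbar against the catch; short of the click it pushes the tote back out.
- lemon: Lemon lying in the larger tote, 74 x 59 x 57 mm, origin at its underside as built. Not to be pressed.
- lime: Lime lying in the larger tote, 56 x 44 x 44 mm, origin at its underside as built. Not to be pressed.
- spice_jar_1: Bystander: spice jar, 45 mm across, 106 mm high, origin under its centre.
- chilli: Bystander: jar with a yellow lid, 94 mm across, 140 mm high, origin under its centre.
- pot: Bystander: white food tub, 99 mm across, 128 mm high, origin under its centre.
- pepper_mill: Bystander: small mill, 44 mm across, 90 mm high, origin under its centre.

How it is judged:
On the way:
1. the small tote, half turned, rests on the rails in front of the catch (x of upper_tote in the frame of lower_tote between 0.017 and 0.053 m and y of upper_tote in the frame of lower_tote between -0.008 and 0.008 m and z of upper_tote in the frame of lower_tote between 0.092 and 0.1 m and x of loop in the frame of lower_tote below -0.06 m and contact force between upper_tote and lower_tote above 0.5 N), for 0.1 s.
At the end, for the whole second after the job is handed in: The small tote is stacked half turned and latched: the buffer alone presses its nose with over 8 N; its underside is 93 to 99 mm above the larger tote's, its origin within 6 mm sideways and 15 mm lengthways of the larger tote's, within 0.04 rad of level, at rest, let go (x of upper_tote in the frame of lower_tote between -0.015 and 0.015 m and y of upper_tote in the frame of lower_tote between -0.006 and 0.006 m and z of upper_tote in the frame of lower_tote between 0.093 and 0.099 m and x of loop in the frame of lower_tote below -0.06 m and angle between upper_tote's own z axis and vertical below 0.04 rad and contact force between nose and lower_tote above 8 N and linear speed of upper_tote below 0.01 m/s); the robot touches nothing.
It fails at once if the nose is pushed on the buffer with more than 14 N (contact force between nose and lower_tote above 14 N).
It fails at once if the totes are banged or pressed together with more than 80 N (contact force between upper_tote and lower_tote above 80 N).
It fails at once if the small tote presses on the fruit (contact force between upper_tote and lemon above 2 N or contact force between upper_tote and lime above 2 N).
It fails at once if a bystander is moved more than 20 mm (distance of any of spice_jar_1, chilli, pot, pepper_mill from where it was at the start of the episode above 0.02 m).
It also fails if it takes over 64 s, if anything falls off the work surface, if the arm or the gripper's body presses on something with over 40 N, if the wrist force passes 120 N, or if a joint passes its speed limit or range.

ROBOT

A 6-joint arm with a two-finger parallel gripper is mounted at the origin on the work surface; the furniture and walls round the work are solid. World frame = base frame: x ahead of the robot, y to its left, z up, the work surface at z = 0. Lengths are in m, angles in rad, forces in N, time in s.
With the tool pointing down it reaches from about 0.35 to 0.775 m from the base axis. Payload 5.5 kg.
Tool frame: the origin (TCP) lies midway between the tips of the shut fingers; the grasp point (between the pads) lies 19 mm behind it; z points along the fingers, y is the line along which they close (so a half turn about z gives the same grasp; the last joint's range is limited). The gripper opens to 85 mm and grips with 20 to 120 N. Pads are 22 mm wide; open, the fingers measure 114 mm over their backs; the gripper's body (76 mm by 85 mm) begins 54 mm behind the grasp point. The pads swing forward as they close: fully open they stand 13 mm farther back than shut.
Start: joints at [-1.388, 0.313, 0.046, 1.304, 0, 1.431], TCP at [0.182, -0.545, 0.231] pointing down, gripper open.
Joint ranges: [-2.76, 2.76], [-0.86, 1.69], [-1.03, 1.26], [-2.2, 2.34], [-1.47, 1.5], [-3.14, 3.14]. Speed limits (rad/s): [2.57, 2.57, 3.14, 3.14, 3.14, 3.14].

INTERFACE

Orientations are given as [roll, pitch, yaw] about the fixed x, y, z axes, in that order (R = Rz(yaw) Ry(pitch) Rx(roll)).
In Python, from plant import arm, imaging, spot_in, trace, place_of gives the robot as it stands.
- The arm moves only by the shell command python3 -m handwheel 'ROWS' [OPENING] [FORCE]. ROWS is a JSON list of rows, 1 to 10 of them, each of 4 numbers: dx, dy, dz in normalised numbers (1 is 0.75 m), then a turn about the tool's z in parts of the range, where 1.0 means 4 rad; each row shifts and turns the commanded pose from where the row before left it, along the tool's axes as they then stand; what a row does not reach is not made up. A row lasts 1/12 s, in which the tool goes at most 0.0417 m and 0.125 rad, less where a joint would pass 70% of its speed; a pose out of reach is approached as far as the arm can. OPENING is the opening from 0.0 (shut) to 1.0 (fully open), set as the command begins (- or left out keeps the last). The fingers move at their own pace and stop on an object; FORCE is the grip in N (left out, the last holds). Time passes only in rows, so rows that do not move let the fingers close. It prints the time, the measured TCP pose, the force, the opening and the grip force at its end. Shift and turn numbers lie between -1 and 1, and a call with a number outside is refused. Input that does not fit is refused with a message, and nothing moves.
- arm.observe(): the state, without advancing time (a new reading comes with each control period).
- imaging.get_image(name): name is "side" or "top"; returns (picture, depth): 384x512x3 uint8, blue, green, red; 384x512 float32, m along the optical axis (not along the pixel's ray), 0 where there is no reading.
- imaging.camera_model(name): a dict with "mtx" (3x3 intrinsics, pixels), "view" (4x4, takes a point from world to camera coordinates). Camera axes: x right, y up, looking along -z (the intrinsics and any distortion apply to the point x, -y, -z); pixel columns grow to the right and rows downward; lengths in m; the calibration is good to about 2 mm. A picture is of the moment at which its call begins. camera_model takes no time and is no camera call.
- arm.job_done(): hands the job in; it is judged then, once.
Trained networks look in the newest picture that a camera, given by its name, has taken for a name from the list of things; names that differ only in an ending like _2 or _b are one class to them, and where a whole thing is asked for, a point or a joint stands for the part that bears it (a point fixed in the world has none). Each returns a list of dicts, best first, with "p" (0 to 1); they miss things now and then, are a little off and sometimes report something else, mostly with a low value. They report only what shows in the picture. A call takes as long as a camera call.
- spot_in(camera, thing): "at" ([column, row] in pixels, amid what is visible of it).
- trace(camera, thing): "pixels" (384x512 bool, what is visible of it) and "at" ([column, row] in pixels, amid what is visible of it).
- place_of(camera, thing): "at" ([column, row] in pixels: a listed point, or the origin of a listed thing).
The state is a dict: "t": time; "joint_positions": joint angles; "qd": joint speeds; "tau": joint torques, N m; "tcp_pos": TCP position; "tcp_rot": TCP orientation; "ft_force": force on the tool from outside, world axes, zero at the start; "wrist_torque": the same for the moment, N m; "width": opening from 0.0 (shut) to 1.0 (fully open); "gripper_force": force on a finger pad.
Only numpy, scipy, OpenCV 4.12 (cv2) and the standard library are available. Lean on these libraries where they do the work, as an engineer would, in place of code of your own. Each camera call takes 0.05 s, during which the arm holds its last target. There are 200 camera calls.

## Working session

There is one attempt and no reset: what is moved stays moved. The work goes in short steps, Python scripts to look and compute and a shell command to move; the robot and the scene stay as the last step left them, time stands still between calls to the robot, and variables do not carry over. Pictures are saved under pics/ and viewed, at most 10 in all, crops included, and the job is handed in when it is done.

```bash
ls; mkdir -p pics; cat > h.py <<'E'
import numpy as np, cv2
from plant import arm, imaging, spot_in, trace, place_of
def cam(n):
    m=imaging.camera_model(n); return np.array(m["mtx"]),np.array(m["view"]),m
def at_z(n,px,z):
    K,V,_=cam(n); c=np.linalg.inv(V)
    d=np.linalg.inv(K)@[px[0],px[1],1]; d=c[:3,:3]@[d[0],-d[1],-d[2]]; o=c[:3,3]
    return o+d*(z-o[2])/d[2]
def cloud(n,depth):
    K,V,_=cam(n); c=np.linalg.inv(V); v,u=np.indices(depth.shape)
    p=np.stack([(u-K[0,2])/K[0,0]*depth,-(v-K[1,2])/K[1,1]*depth,-depth],-1)
    return p@c[:3,:3].T+c[:3,3]
def proj(n,P):
    K,V,_=cam(n); p=V[:3,:3]@np.asarray(P)+V[:3,3]; q=K@[p[0],-p[1],-p[2]]; return q[:2]/q[2]
E
python3 - <<'E'
from h import *
for n in("top","side"):
    im,d=imaging.get_image(n); cv2.imwrite(f"pics/{n}0.png",im); np.save(f"{n}0.npy",d)
    print(n,{k:v for k,v in cam(n)[2].items() if k not in("view",)}, np.linalg.inv(cam(n)[1])[:3,3].round(3))
    for t in "upper_tote handle loop lugs lower_tote rails set_down tabs catch_nominal buffer_nominal home_nominal pot chilli spice_jar_1 pepper_mill".split():
        print(t,[(np.round(r["at"],1).tolist(),round(r["p"],2)) for r in place_of(n,t)[:2]])
print(arm.observe())
E
```

```text
pics
top {'mtx': array([[397.47076241,   0.        , 254.279953  ],
       [  0.        , 397.47076241, 190.54371581],
       [  0.        ,   0.        ,   1.        ]])} [ 0.401 -0.069  1.258]
upper_tote [([253.6, 193.4], 0.9)]
handle [([253.7, 195.7], 0.94), ([143.9, 241.1], 0.51)]
loop [([256.4, 156.5], 0.89), ([362.8, 228.8], 0.27)]
lugs [([250.3, 185.5], 0.68)]
lower_tote [([166.0, 200.3], 0.7)]
rails [([157.9, 201.4], 0.9), ([251.6, 191.8], 0.74)]
set_down [([157.0, 185.6], 0.95), ([322.7, 178.8], 0.41)]
tabs [([151.0, 227.8], 0.94), ([251.4, 182.1], 0.75)]
catch_nominal [([145.2, 241.1], 0.66)]
buffer_nominal [([144.5, 246.1], 0.72), ([197.2, 141.0], 0.65)]
home_nominal [([157.7, 197.8], 0.63)]
pot [([322.9, 180.0], 0.65)]
chilli [([144.9, 231.6], 0.5)]
spice_jar_1 [([356.9, 228.7], 0.78)]
pepper_mill [([199.4, 142.1], 0.69), ([251.5, 192.6], 0.18)]
side {'mtx': array([[447.15236328,   0.        , 254.37709269],
       [  0.        , 447.15236328, 189.87222366],
       [  0.        ,   0.        ,   1.        ]])} [0.247 1.06  0.987]
upper_tote [([250.0, 215.1], 0.71)]
handle
[... 496 characters left out ...]
[186.0, 243.0], 0.63)]
{'t': 1.6, 'joint_positions': array([-1.38760570e+00,  3.13238562e-01,  4.60656204e-02,  1.30362286e+00,
        1.00573474e-05,  1.43119504e+00]), 'qd': array([ 0.00044331,  0.00083128,  0.00012754,  0.00115817,  0.00099027,
       -0.00025432]), 'tau': array([ 8.43968537e-04, -4.80458808e+01,  2.98804361e+01,  5.79731386e-04,
       -1.16179767e-04,  8.66687543e-06]), 'tcp_pos': array([ 0.1823946 , -0.54531974,  0.23128714]), 'tcp_rot': array([ 3.14159074e+00, -9.88662504e-06,  3.22791918e-01]), 'ft_force': array([ 0.31631301, -0.37326609, -0.25161629]), 'wrist_torque': array([ 0.01663208,  0.0295878 , -0.03068385]), 'gripper_force': 0.0, 'width': 1.0043104993968826}
```

```bash
python3 - <<'E'
from h import *
im=cv2.imread("pics/top0.png")[100:300,90:410]; cv2.imwrite("pics/topc.png",cv2.resize(im,None,fx=2.5,fy=2.5,interpolation=2))
im=cv2.imread("pics/side0.png")[100:310,130:400]; cv2.imwrite("pics/sidec.png",cv2.resize(im,None,fx=2.8,fy=2.8,interpolation=2))
pt=dict(upper_tote=0,handle=.054,loop=.006,lugs=0,lower_tote=0,rails=.096,set_down=.096,tabs=.1,catch_nominal=.1,buffer_nominal=.1,home_nominal=.096,pot=0,chilli=0,spice_jar_1=0,pepper_mill=0)
T=dict(upper_tote=(253.6,193.4),handle=(253.7,195.7),loop=(256.4,156.5),lugs=(250.3,185.5),lower_tote=(166,200.3),rails=(157.9,201.4),set_down=(157,185.6),tabs=(151,227.8),catch_nominal=(145.2,241.1),buffer_nominal=(144.5,246.1),home_nominal=(157.7,197.8),pot=(322.9,180),spice_jar_1=(356.9,228.7),pepper_mill=(199.4,142.1),chilli=(144.9,231.6))
S=dict(upper_tote=(250,215.1),handle=(248.3,200),loop=(221.2,207.5),lugs=(243.1,211.9),lower_tote=(238.9,277.8),rails=(237,254.9),set_down=(222.7,247.6),tabs=(259.6,259.5),catch_nominal=(275.6,264.1),buffer_nominal=(282.1,266.6),home_nominal=(239.8,252.4),pot=(253.9,173.6),chilli=(296,182.9),pepper_mill=(186,243))
for k,z in pt.items(): print(k,at_z("top",T[k],z).round(4),at_z("side",S[k],z).round(4) if k in S else '')
for n in("top","side"):
    P=cloud(n,np.load(n+"0.npy"))
    for t in("upper_tote","lower_tote"):
        imaging.get_image(n); r=trace(n,t)
        if not r: continue
        m=r[0]["pixels"]; q=P[m]; print(n,t,r[0]["p"],m.sum(),q.min(0).round(3),q.max(0).round(3))
        np.save(f"m_{n}_{t}.npy",m)
E
```

```text
upper_tote [ 0.5368 -0.068   0.    ] [ 0.5347 -0.0528  0.    ]
handle [ 0.5239 -0.0683  0.054 ] [ 0.5421 -0.066   0.054 ]
loop [ 0.655  -0.0771  0.006 ] [ 0.6394 -0.0656  0.006 ]
lugs [ 0.5621 -0.0575  0.    ] [ 0.5617 -0.0645 -0.    ]
lower_tote [0.5151 0.2103 0.    ] [0.5029 0.224  0.    ]
rails [0.5032 0.2127 0.096 ] [0.5036 0.2262 0.096 ]
set_down [0.5499 0.2166 0.096 ] [0.5502 0.2068 0.096 ]
tabs [0.426  0.2297 0.1   ] [0.438  0.2344 0.1   ]
catch_nominal [0.3877 0.2454 0.1   ] [0.3925 0.2422 0.1   ]
buffer_nominal [0.3734 0.247  0.1   ] [0.3739 0.2476 0.1   ]
home_nominal [0.5138 0.2136 0.096 ] [0.4984 0.2154 0.096 ]
pot [ 0.5796 -0.2896  0.    ] [ 0.5754 -0.2918  0.    ]
chilli [0.4162 0.2743 0.    ] [ 0.4095 -0.2637  0.    ]
spice_jar_1 [ 0.4244 -0.3935  0.    ] 
pepper_mill [0.7037 0.1069 0.    ] [0.7023 0.1183 0.    ]
top upper_tote 0.71 1879 [ 0.401 -0.133 -0.005] [6.640e-01 1.000e-03 1.258e+00]
top lower_tote 0.96 4097 [ 0.342 -0.069 -0.005] [0.648 0.313 1.258]
side upper_tote 0.91 1484 [ 0.247 -0.149 -0.003] [0.666 1.06  0.987]
side lower_tote 0.83 4823 [ 0.247  0.026 -0.003] [0.662 1.06  0.987]
```

View pics/topc.png

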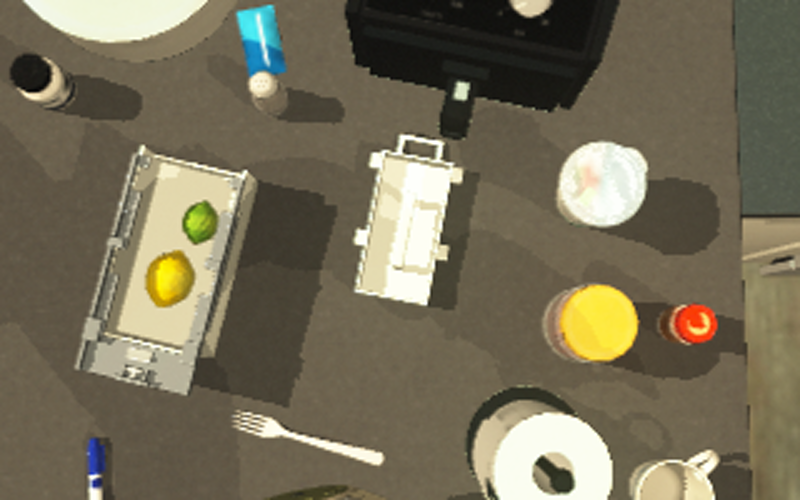

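View pics/sidec.png

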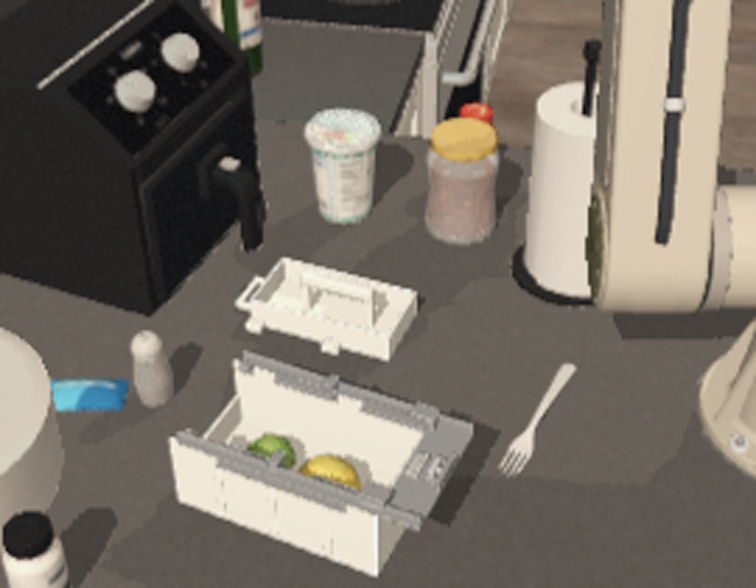

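Top view: the small tote lies at (254,193) with its loop towards +x. The fruit tote is at (160,200) with its catch end towards the robot, so both point roughly the same way. The side view agrees; the oven handle overhangs near the loop. Next I'll refine both poses from depth.

```bash
python3 - <<'E'
from h import *
from scipy.ndimage import binary_dilation
C={}
for n in("top","side"):
    d=np.load(n+"0.npy"); P=cloud(n,d)
    P[d==0]=np.nan; C[n]=P
    print(n,"table z",np.nanmedian(P[...,2][(abs(P[...,2])<.02)]))
    # handle
    q=P.reshape(-1,3); s=(abs(q[:,0]-.53)<.08)&(abs(q[:,1]+.066)<.06)
    h=q[s&(q[:,2]>.055)&(q[:,2]<.07)]
    if len(h)>5:
        c=cv2.minAreaRect(h[:,:2].astype(np.float32)*1000); print(n,"handle",len(h),np.median(h,0).round(4),c)
    w=q[s&(q[:,2]>.03)&(q[:,2]<.04)]; print("walls",len(w),cv2.minAreaRect(w[:,:2].astype(np.float32)*1000))
    s=(abs(q[:,0]-.5)<.2)&(abs(q[:,1]-.22)<.13)
    f=q[s&(q[:,2]>.098)&(q[:,2]<.125)]; print(n,"frame",len(f),np.percentile(f[:,2],[5,50,95]).round(3),cv2.minAreaRect(f[:,:2].astype(np.float32)*1000))
    b=q[s&(q[:,2]>.015)&(q[:,2]<.08)]; print("body",len(b),cv2.minAreaRect(b[:,:2].astype(np.float32)*1000))
E
```

```text
top table z 0.0008171983180248477
top handle 137 [ 0.5347 -0.0602  0.0627] ((536.313232421875, -60.73225784301758), (13.866392135620117, 90.48783111572266), 78.79107666015625)
walls 119 ((535.7991333007812, -60.707916259765625), (90.1155776977539, 166.2017059326172), 79.39099884033203)
top frame 833 [0.098 0.105 0.114] ((481.0730895996094, 221.09841918945312), (136.72714233398438, 259.4062194824219), 76.25740814208984)
body 1304 ((558.7401123046875, 200.03688049316406), (136.37168884277344, 328.67694091796875), 74.80021667480469)
side table z 0.0006488873660417394
side handle 108 [ 0.533  -0.0571  0.0612] ((534.1142578125, -58.32822036743164), (18.90049171447754, 92.52113342285156), 78.94163513183594)
walls 178 ((533.8810424804688, -60.066612243652344), (100.30928039550781, 167.16783142089844), 80.69189453125)
side frame 947 [0.098 0.104 0.113] ((478.7307434082031, 222.40220642089844), (139.6654815673828, 260.8494567871094), 76.33580780029297)
body 2580 ((553.3792114257812, 205.11021423339844), (137.62156677246094, 328.26080322265625), 75.8146743774414)
```

```bash
python3 - <<'E'
from h import *
a=-0.2395; R=np.array([[np.cos(a),np.sin(a)],[-np.sin(a),np.cos(a)]])
o=np.array([.503,.2161])
for n in("top","side"):
    d=np.load(n+"0.npy"); P=cloud(n,d); P[d==0]=np.nan
    q=P.reshape(-1,3); q=q[np.isfinite(q[:,0])]; L=np.c_[(q[:,:2]-o)@R.T,q[:,2]]*1000
    L=L[(abs(L[:,0])<170)&(abs(L[:,1])<80)]
    s=(L[:,2]>98)&(L[:,2]<118)
    for lo,hi in((-100,-50),(-50,0),(0,50),(50,105)):
        f=L[s&(L[:,0]>lo)&(L[:,0]<hi)]; print(n,lo,"y ends",np.percentile(f[:,1],[1,5,95,99]).round(1))
    f=L[s]; print("frame x",np.percentile(f[:,0],[.5,2,98,99.5]).round(1))
    for z0,z1,y in((15,80,50),(15,38,50),(38,46,45)):
        f=L[(L[:,2]>z0)&(L[:,2]<z1)&(abs(L[:,1])<y)]
        h,e=np.histogram(f[:,0],np.arange(-160,161,4)); print(n,z0,[(int(e[i]),int(c)) for i,c in enumerate(h) if c>3 and abs(e[i])>80])
    h,e=np.histogram(L[(L[:,2]>15)&(L[:,2]<85)&(abs(L[:,0])<80)][:,1],np.arange(-80,81,2)); print([(int(e[i]),int(c)) for i,c in enumerate(h) if c>15])
E
```

```text
top -100 y ends [-67.4 -66.8  65.7  66.7]
top -50 y ends [-67.  -66.6  66.5  67.7]
top 0 y ends [-67.6 -65.9  66.   67.4]
top 50 y ends [-66.5 -66.1  66.8  67.7]
frame x [-151.6 -149.7   99.7  105.3]
top 15 [(-108, 36), (112, 32), (116, 38)]
top 15 [(-108, 10), (112, 23), (116, 4)]
top 38 [(-108, 5), (112, 9), (116, 28)]
[(-68, 28), (-66, 132), (-64, 26), (-22, 23), (-20, 28), (-18, 27), (-16, 17), (-14, 29), (-12, 19), (-10, 35), (-8, 19), (-6, 28), (-4, 24), (-2, 24), (0, 28), (2, 23), (6, 20), (8, 17), (60, 144), (62, 80)]
side -100 y ends [-66.9 -65.5  67.9  68.7]
side -50 y ends [-67.4 -64.7  68.1  68.7]
side 0 y ends [-67.1 -64.8  68.1  69.3]
side 50 y ends [-66.8 -65.1  68.5  70. ]
frame x [-154.9 -154.    96.1  103. ]
side 15 [(-112, 45), (112, 69), (116, 7)]
side 15 [(-112, 27), (112, 51)]
side 38 [(-112, 5), (112, 17), (116, 6)]
[(-66, 35), (-64, 200), (-62, 332), (-60, 158), (-58, 27), (-10, 16), (-6, 19), (-4, 19), (-2, 18), (0, 18), (2, 16), (10, 17), (62, 168), (64, 392), (66, 220), (68, 31)]
```

The manual's scale: shifts go in shares of 0.75 m and turns go in shares of 4 rad. Converting my numbers, -0.035 m / 0.75 = -0.0467, -0.02 m / 0.75 = -0.0267, -0.125 rad / 4 = -0.0313.

```bash
python3 - <<'E'
from h import *
for n in("top","side"):
    P=cloud(n,np.load(n+"0.npy")).reshape(-1,3)
    q=P[(P[:,0]>.45)&(P[:,0]<.75)&(abs(P[:,1]+.07)<.2)&(P[:,2]>.15)&(P[:,2]<.6)]
    i=q[:,0].argsort()[:5]; print(n,q[i].round(3).tolist(), q[:,2].max() if len(q) else '')
    q=P[(abs(P[:,0]-.18)<.12)&(abs(P[:,1]+.22)<.12)&(P[:,2]>.1)]; print(np.percentile(q[:,2],[50,90,99]).round(3))
E
python3 -m handwheel '[[0, 0, -0.0467, -0.0313], [0, 0, -0.0467, -0.0313], [0, 0, -0.0267, -0.0313], [0, 0, 0, -0.0313], [0, 0, 0, -0.0313], [0, 0, 0, -0.0313], [0, 0, 0, -0.0313], [0, 0, 0, -0.0313], [0, 0, 0, -0.0313], [0, 0, 0, -0.0313]]' 0.5 60
python3 -m handwheel '[[0, 0, 0, -0.0313], [0, 0, 0, -0.0313], [0, 0, 0, -0.0313], [0, 0, 0, -0.0313], [0, 0, 0, -0.0313], [0, 0, 0, -0.0313], [0, 0, 0, -0.0313], [0, 0, 0, -0.0313], [0, 0, 0, -0.0313], [0, 0, 0, -0.0313]]'
python3 -m handwheel '[[0, 0, 0, -0.0313], [0, 0, 0, 0]]'
```

```text
top [[0.653, -0.12, 0.153], [0.653, -0.126, 0.152], [0.653, -0.129, 0.151], [0.653, -0.123, 0.151], [0.653, -0.118, 0.151]] 0.2911481204553573
[0.749 0.782 0.784]
side [[0.649, -0.119, 0.15], [0.65, -0.122, 0.152], [0.651, -0.114, 0.153], [0.653, -0.134, 0.151], [0.655, -0.127, 0.152]] 0.29104373311449827
[0.236 0.686 0.695]
t: 2.83
tcp_pos: [0.1824, -0.5453, 0.3213]
tcp_rot: [3.142, 0.0, 1.579]
ft_force: [0.6, 0.4, -0.8]
width: 0.499
gripper_force: 0.0
t: 3.67
tcp_pos: [0.1824, -0.5453, 0.3213]
tcp_rot: [-3.141, 0.0, 2.829]
ft_force: [-0.2, -0.1, -0.1]
width: 0.502
gripper_force: 0.0
t: 3.83
tcp_pos: [0.1824, -0.5453, 0.3213]
tcp_rot: [-3.141, 0.0, 2.951]
ft_force: [-0.7, -0.1, 0.1]
width: 0.502
gripper_force: 0.0
```

Converted, 0.034 m / 0.75 = 0.0453, -0.016 m / 0.75 = -0.0213.

```bash
python3 -m handwheel '[[-0.0213, 0.0453, 0, 0], [-0.0213, 0.0453, 0, 0], [-0.0213, 0.0453, 0, 0], [-0.0213, 0.0453, 0, 0], [-0.0213, 0.0453, 0, 0], [-0.0213, 0.0453, 0, 0], [-0.0213, 0.0453, 0, 0], [-0.0213, 0.0453, 0, 0]]'
python3 -m handwheel '[[-0.0213, 0.0453, 0, 0], [-0.0213, 0.0453, 0, 0], [-0.0213, 0.0453, 0, 0], [-0.0213, 0.0453, 0, 0], [-0.0213, 0.0453, 0, 0], [-0.0213, 0.0453, 0, 0], [-0.0213, 0.0453, 0, 0], [-0.0196, 0.0445, 0, 0], [0, 0, 0, 0], [0, 0, 0, 0]]'
```

```text
t: 4.5
tcp_pos: [0.3611, -0.3015, 0.3216]
tcp_rot: [-3.141, 0.001, 2.943]
ft_force: [-0.1, 0.3, 0.4]
width: 0.5
gripper_force: 0.0
t: 5.33
tcp_pos: [0.5377, -0.0593, 0.3208]
tcp_rot: [-3.141, -0.001, 2.949]
ft_force: [-1.0, -0.6, -0.8]
width: 0.502
gripper_force: 0.0
```

Converted, 0.035 m / 0.75 = 0.0467, 0.002 m / 0.75 = 0.0027.

```bash
python3 -m handwheel '[[0.0027, -0.0013, 0.0467, 0], [0, 0, 0.0467, 0], [0, 0, 0.0467, 0], [0, 0, 0.0467, 0], [0, 0, 0.0467, 0], [0, 0, 0.04, 0], [0, 0, 0.0267, 0], [0, 0, 0, 0]]'
python3 -m handwheel '[[0, 0, 0.0267, 0], [0, 0, 0.0267, 0], [0, 0, 0.0133, 0], [0, 0, 0.0133, 0], [0, 0, 0, 0], [0, 0, 0, 0]]'
```

```text
t: 6.0
tcp_pos: [0.5307, -0.0621, 0.0919]
tcp_rot: [3.141, -0.008, 2.944]
ft_force: [-1.0, 0.3, 0.5]
width: 0.502
gripper_force: 0.0
t: 6.5
tcp_pos: [0.535, -0.0621, 0.0369]
tcp_rot: [-3.141, 0.0, 2.947]
ft_force: [0.2, -0.2, -0.0]
width: 0.498
gripper_force: 0.0
```

```bash
python3 - <<'E'
from h import *
im,d=imaging.get_image("side"); cv2.imwrite("pics/s1.png",cv2.resize(im[130:270,170:330],None,fx=4,fy=4,interpolation=2))
print(arm.observe()["tcp_pos"])
E
```

```text
[ 0.53545165 -0.062141    0.03727149]
```

View pics/s1.png

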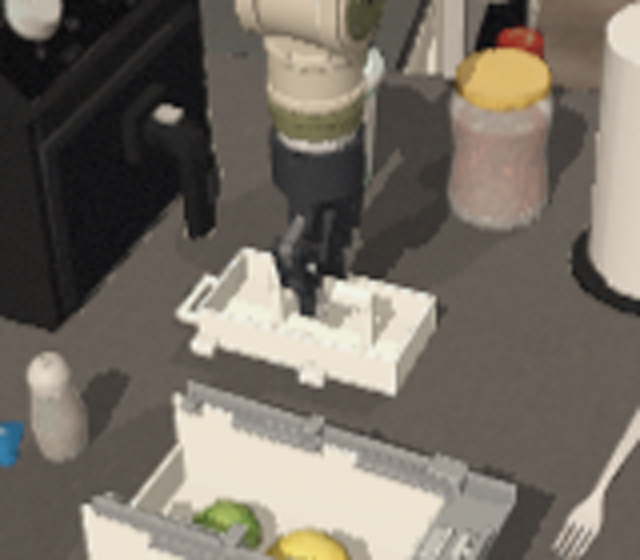

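The fingers straddle the handle bar near its middle, crop (305,285), clear of the walls. I'll close and lift a little, backing away from the oven handle.

Converted, -0.01 m / 0.75 = -0.0133, -0.005 m / 0.75 = -0.0067.

```bash
python3 -m handwheel '[[0, 0, 0, 0], [0, 0, 0, 0], [0, 0, 0, 0], [0, 0, 0, 0], [0, 0, 0, 0], [0, 0, 0, 0], [0, 0, 0, 0], [0, 0, 0, 0]]' 0.0 80
python3 -m handwheel '[[0, 0, -0.0067, 0], [0, 0, -0.0133, 0], [0, 0, -0.0133, 0], [0, 0, -0.0067, 0], [0, 0, 0, 0], [0, 0, 0, 0]]'
```

```text
t: 7.22
tcp_pos: [0.5358, -0.0615, 0.0376]
tcp_rot: [3.141, 0.002, 2.948]
ft_force: [-0.3, 1.4, 5.4]
width: 0.146
gripper_force: 79.3
t: 7.72
tcp_pos: [0.5353, -0.062, 0.0668]
tcp_rot: [-3.141, 0.001, 2.948]
ft_force: [-0.8, -1.1, -4.3]
width: 0.146
gripper_force: 78.2
```

Converted, -0.035 m / 0.75 = -0.0467, -0.03 m / 0.75 = -0.04, -0.125 rad / 4 = -0.0313.

```bash
python3 -m handwheel '[[0.0333, 0, -0.0067, 0], [0.04, 0, -0.0133, 0], [0.04, 0, -0.0267, 0], [0, 0, -0.0467, 0], [0, 0, -0.0467, 0], [0, 0.0267, -0.04, 0], [0, 0.0267, 0, -0.0125], [0, 0.0267, 0, -0.025], [0, 0.0267, 0, -0.0313], [0, 0, 0, -0.0313]]'
python3 -m handwheel '[[0, 0, 0, -0.0313], [0, 0, 0, -0.0313], [0, 0, 0, -0.0313], [0, 0, 0, -0.0313], [0, 0, 0, -0.0313], [0, 0, 0, -0.0313], [0, 0, 0, -0.0313], [0, 0, 0, -0.0313], [0, 0, 0, -0.0313], [0, 0, 0, -0.0313]]'
python3 -m handwheel '[[0, 0, 0, -0.0313], [0, 0, 0, -0.0313], [0, 0, 0, -0.0313], [0, 0, 0, -0.0313], [0, 0, 0, -0.0313], [0, 0, 0, -0.0313], [0, 0, 0, -0.0313], [0, 0, 0, -0.0313], [0, 0, 0, -0.0313], [0, 0, 0, -0.0313]]'
python3 -m handwheel '[[0, 0, 0, -0.025], [0, 0, 0, -0.0125], [0, 0, 0, -0.01], [0, 0, 0, 0], [0, 0, 0, 0]]'
python3 - <<'E'
from h import *
im,d=imaging.get_image("side"); cv2.imwrite("pics/s2.png",cv2.resize(im[110:310,150:350],None,fx=3,fy=3,interpolation=2))
E
```

```text
t: 8.55
tcp_pos: [0.4624, 0.0363, 0.2011]
tcp_rot: [3.14, -0.0, -2.926]
ft_force: [-0.4, 0.1, -4.7]
width: 0.146
gripper_force: 79.0
t: 9.38
tcp_pos: [0.4624, 0.0336, 0.2007]
tcp_rot: [3.14, -0.0, -1.679]
ft_force: [-0.2, -0.3, -4.6]
width: 0.149
gripper_force: 79.0
t: 10.22
tcp_pos: [0.4625, 0.0336, 0.2007]
tcp_rot: [3.141, 0.001, -0.429]
ft_force: [-0.9, -0.1, -4.4]
width: 0.147
gripper_force: 79.0
t: 10.63
tcp_pos: [0.4626, 0.0336, 0.2009]
tcp_rot: [3.141, 0.001, -0.247]
ft_force: [0.2, -0.3, -2.8]
width: 0.147
gripper_force: 79.1
```

View pics/s2.png

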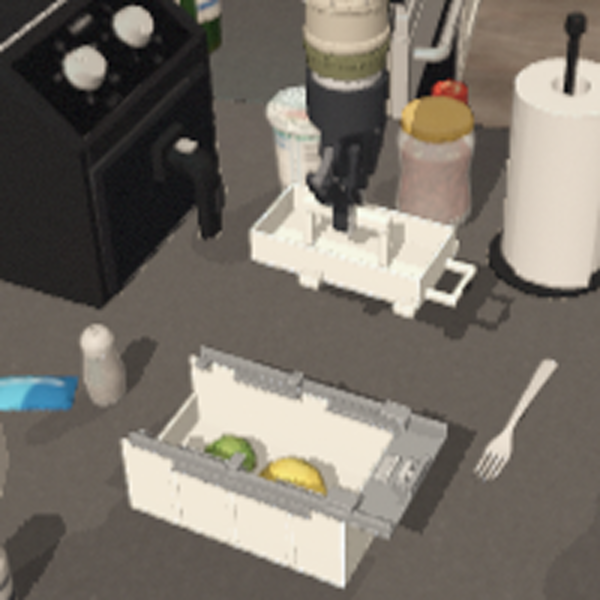

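It hangs level in the grip and is turned half round, loop at crop (455,280) towards the catch end. Next: measure how it sits in the grip, and the lower tote's walls more finely.

```bash
cat > m.py <<'E'
from h import *
s=arm.observe(); a=s["tcp_rot"][2]; t=s["tcp_pos"]; print(t.round(4),a)
def loc(q,o,a):
    R=np.array([[np.cos(a),np.sin(a)],[-np.sin(a),np.cos(a)]]); return np.c_[(q[:,:2]-o)@R.T,q[:,2]]*1000
E
python3 - <<'E'
from m import *
for n in("top","side"):
    _,d=imaging.get_image(n); P=cloud(n,d)[d>0]
    L=loc(P,t[:2],a); u=(t[2]-.037)*1000
    L=L[(abs(L[:,0])<140)&(abs(L[:,1])<70)]
    L[:,2]-=u
    w=L[(L[:,2]>14)&(L[:,2]<40)]
    for nm,f,ax in(("+y",w[(w[:,1]>38)&(w[:,1]<52)&(abs(w[:,0])<70)],1),("-y",w[(w[:,1]<-38)&(w[:,1]>-52)&(abs(w[:,0])<70)],1),("-x end",w[(w[:,0]<-86)&(w[:,0]>-106)&(abs(w[:,1])<38)],0),("+x end",w[(w[:,0]>74)&(w[:,0]<96)&(abs(w[:,1])<38)],0)):
        if len(f)>15:
            h,e=np.histogram(f[:,ax],np.arange(-108,110,2)); sl=np.polyfit(f[:,1-ax],f[:,ax],1)[0]
            print(n,nm,len(f),[(int(e[i]),int(c)) for i,c in enumerate(h) if c>2],"slope",sl.round(3))
    h=w=L[(abs(L[:,0])<135)&(L[:,0]<-112)&(L[:,2]<14)&(L[:,2]>0)&(abs(L[:,1])<20)]
    print(n,"crossbar x",np.percentile(h[:,0],[5,50,95]).round(1) if len(h) else 0, "y",h[:,1].mean() if len(h) else 0,"z",np.median(h[:,2]) if len(h) else 0)
    # lower tote
    o=np.array([.503,.2161]); L=loc(P,o,-.2395); L=L[(abs(L[:,0])<160)&(abs(L[:,1])<80)]
    w=L[(L[:,2]>12)&(L[:,2]<85)]
    for nm,f,ax in(("+y",w[(w[:,1]>56)&(w[:,1]<72)&(abs(w[:,0])<90)],1),("-y",w[(w[:,1]<-56)&(w[:,1]>-72)&(abs(w[:,0])<90)],1),("rear",w[(w[:,0]<-98)&(w[:,0]>-120)&(abs(w[:,1])<50)],0),("front",w[(w[:,0]>100)&(w[:,0]<125)&(abs(w[:,1])<50)],0)):
        if len(f)>15:
            h,e=np.histogram(f[:,ax],np.arange(-122,124,2)); p=np.polyfit(f[:,1-ax],f[:,ax],1)[0]
            print(n,"low",nm,len(f),[(int(e[i]),int(c)) for i,c in enumerate(h) if c>3],"slope",p.round(4),"zslope",np.polyfit(f[:,2],f[:,ax],1).round(3), np.percentile(f[:,2],[5,95]).round())
E
```

```text
[0.4626 0.0336 0.201 ] -0.24660047268517982
top -y 69 [(-46, 44), (-44, 25)] slope 0.004
top +x end 26 [(82, 4), (84, 17), (86, 5)] slope -0.017
top crossbar x [-121.3 -119.  -117.1] y -17.47182534294101 z 9.711324522663546
top low +y 284 [(58, 4), (60, 189), (62, 89)] slope 0.0073 zslope [4.0000e-03 6.1464e+01] [14. 79.]
top low rear 16 [(-106, 16)] slope -0.0056 zslope [-3.00000e-03 -1.04344e+02] [23. 79.]
side +y 289 [(38, 7), (40, 57), (42, 116), (44, 83), (46, 22), (48, 4)] slope 0.008
side -y 101 [(-48, 8), (-46, 26), (-44, 40), (-42, 22), (-40, 3)] slope 0.001
side -x end 74 [(-98, 5), (-96, 49), (-94, 19)] slope -0.009
side +x end 76 [(80, 23), (82, 41), (84, 10)] slope -0.005
side crossbar x [-128.8 -124.1 -120.4] y 1.9211079954263288 z 8.870618495871625
side low +y 965 [(60, 11), (62, 207), (64, 463), (66, 228), (68, 54)] slope 0.0056 zslope [1.5000e-02 6.4506e+01] [16. 82.]
side low -y 867 [(-66, 33), (-64, 244), (-62, 406), (-60, 155), (-58, 26)] slope 0.0059 zslope [ 4.0000e-03 -6.1456e+01] [16. 77.]
side low rear 55 [(-112, 43), (-110, 11)] slope -0.0342 zslope [ 1.80000e-02 -1.11033e+02] [13. 60.]
side low front 87 [(112, 45), (114, 33), (116, 7)] slope 0.0007 zslope [1.8000e-02 1.1346e+02] [16. 43.]
```

Converted, -0.035 m / 0.75 = -0.0467, 0.0056 m / 0.75 = 0.0075, -0.009 rad / 4 = -0.0023.

```bash
python3 -m handwheel '[[0, 0, 0, -0.0023], [0.0067, -0.0267, 0, 0], [0.0075, -0.044, 0, 0], [0.008, -0.0467, 0, 0], [0.008, -0.0467, 0, 0], [0.008, -0.0467, 0, 0], [0.0067, -0.04, 0, 0], [0, 0, 0, 0], [0, 0, 0, 0], [0, 0, 0, 0]]'
python3 - <<'E'
from m import *
ux=np.array([.9729,-.2314]);T=np.array([.5395,.2085]);D=T-t[:2]
print("move",D@[np.cos(a),np.sin(a)],D@[np.sin(a),-np.cos(a)],"yaw err",-.2375-a)
for n in("side","top"):
    _,d=imaging.get_image(n); P=cloud(n,d)[d>0]
    L=loc(P,t[:2],a); L=L[(abs(L[:,0])<160)&(abs(L[:,1])<90)]
    u=(t[2]-.037)*1000
    for nm,z0,z1 in(("up",u+14,u+38),("low",12,85)):
        w=L[(L[:,2]>z0)&(L[:,2]<z1)]; h,e=np.histogram(w[:,0][abs(w[:,1])<38],np.arange(-130,130,2)); g,_=np.histogram(w[:,1][abs(w[:,0])<75],np.arange(-130,130,2))
        print(n,nm,"x",[(int(e[i]),int(c)) for i,c in enumerate(h) if c>12 and abs(e[i])>70],"y",[(int(e[i]),int(c)) for i,c in enumerate(g) if c>15 and abs(e[i])>35])
E
```

```text
t: 11.62
tcp_pos: [0.539, 0.2083, 0.2007]
tcp_rot: [3.14, 0.001, -0.236]
ft_force: [-0.2, -1.5, -4.7]
width: 0.147
gripper_force: 79.4
[0.539  0.2083 0.2007] -0.23576696268733044
move 0.00047147560072847793 -0.0002924181439582545 yaw err -0.0017330373126695497
side up x [(-96, 70), (-94, 21), (80, 43), (82, 52)] y [(-46, 48), (-44, 59), (-42, 27), (40, 40), (42, 171), (44, 103)]
side low x [(74, 15), (76, 38), (78, 14)] y [(-66, 27), (-64, 128), (-62, 135), (-60, 47), (60, 39), (62, 279), (64, 352), (66, 95), (68, 16)]
top up x [(-92, 21), (84, 39)] y [(-48, 53), (-46, 82), (-44, 22), (40, 62), (42, 16)]
top low x [] y [(-68, 33), (-66, 152)]
```

```bash
python3 -m handwheel '[[0, 0, 0.02, 0], [0, 0, 0.0267, 0], [0, 0, 0.02, 0], [0, 0, 0.008, 0], [0, 0, 0, 0], [0, 0, 0, 0], [0, 0, 0, 0]]'
python3 - <<'E'
from h import *
im,d=imaging.get_image("side"); cv2.imwrite("pics/s3.png",cv2.resize(im[170:300,180:320],None,fx=4.2,fy=4.2,interpolation=2))
E
```

```text
t: 12.3
tcp_pos: [0.5403, 0.2083, 0.1465]
tcp_rot: [-3.141, -0.002, -0.237]
ft_force: [0.5, 0.2, -4.6]
width: 0.147
gripper_force: 79.3
```

View pics/s3.png

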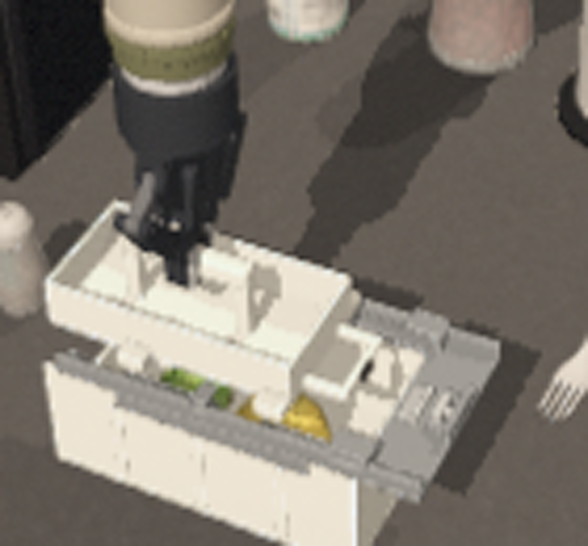

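The lugs at crop (135,360) and (268,405) hover over the ledges, clear of the middle tab (220,395) and the leading tab (370,450). I'll lower it gently.

Converted, 0.003 m / 0.75 = 0.004, 0.001 m / 0.75 = 0.0013.

```bash
python3 -m handwheel '[[0, 0, 0.004, 0], [0, 0, 0.004, 0], [0, 0, 0.004, 0], [0, 0, 0.0013, 0], [0, 0, 0.0013, 0], [0, 0, 0, 0], [0, 0, 0, 0]]'
python3 -m handwheel '[[0, 0, 0.0013, 0], [0, 0, 0.0013, 0], [0, 0, 0, 0], [0, 0, 0, 0]]'
python3 -m handwheel '[[0, 0, 0.0009, 0], [0, 0, 0, 0], [0, 0, 0, 0]]'
```

```text
t: 12.93
tcp_pos: [0.5395, 0.2086, 0.1342]
tcp_rot: [3.141, 0.0, -0.236]
ft_force: [-0.1, 0.8, -3.7]
width: 0.148
gripper_force: 79.5
t: 13.27
tcp_pos: [0.5399, 0.2086, 0.1335]
tcp_rot: [-3.141, -0.001, -0.236]
ft_force: [-2.2, -0.2, 5.3]
width: 0.143
gripper_force: 80.8
t: 13.52
tcp_pos: [0.5399, 0.2086, 0.1335]
tcp_rot: [-3.141, -0.002, -0.236]
ft_force: [-4.1, -1.2, 9.3]
width: 0.148
gripper_force: 81.5
```

Converted, -0.0012 m / 0.75 = -0.0016.

```bash
python3 -m handwheel '[[0, 0, -0.0016, 0], [0, 0, 0, 0], [0, 0, 0, 0]]'
python3 -m handwheel '[[-0.0027, 0, 0, 0], [-0.004, 0, 0, 0], [-0.004, 0, 0, 0], [-0.004, 0, 0, 0], [-0.0027, 0, 0, 0], [0, 0, 0, 0], [0, 0, 0, 0]]'
```

```text
t: 13.77
tcp_pos: [0.5399, 0.2086, 0.1335]
tcp_rot: [-3.141, -0.001, -0.236]
ft_force: [-1.6, -1.1, 6.1]
width: 0.147
gripper_force: 80.8
t: 14.35
tcp_pos: [0.5281, 0.2118, 0.1335]
tcp_rot: [-3.141, -0.003, -0.237]
ft_force: [4.6, -0.3, 5.3]
width: 0.149
gripper_force: 80.7
```

Converted, -0.002 m / 0.75 = -0.0027.

```bash
python3 -m handwheel '[[0, 0, -0.0027, 0], [0, 0, 0, 0], [0, 0, 0, 0]]'
python3 -m handwheel '[[-0.0027, 0, 0, 0], [-0.0027, 0, 0, 0], [-0.0027, 0, 0, 0], [0, 0, 0, 0], [0, 0, 0, 0]]'
```

```text
t: 14.6
tcp_pos: [0.525, 0.2115, 0.1336]
tcp_rot: [3.14, 0.004, -0.236]
ft_force: [-1.6, 0.4, -1.6]
width: 0.147
gripper_force: 80.1
t: 15.02
tcp_pos: [0.5205, 0.213, 0.1344]
tcp_rot: [3.141, 0.001, -0.236]
ft_force: [0.7, -0.4, -3.9]
width: 0.144
gripper_force: 79.5
```

Converted, -0.001 m / 0.75 = -0.0013, 0.0007 m / 0.75 = 0.0009.

```bash
python3 -m handwheel '[[0, 0, 0.0009, 0], [-0.0013, 0, 0, 0], [-0.0013, 0, 0, 0], [-0.0013, 0, 0, 0], [0, 0, 0, 0]]'
python3 -m handwheel '[[-0.0013, 0, 0, 0], [-0.0013, 0, 0, 0], [-0.0013, 0, 0, 0], [0, 0, 0, 0]]'
python3 -m handwheel '[[-0.0013, 0, 0, 0], [-0.0013, 0, 0, 0], [-0.0013, 0, 0, 0], [0, 0, 0, 0]]'
```

```text
t: 15.43
tcp_pos: [0.5179, 0.2137, 0.134]
tcp_rot: [3.141, 0.0, -0.236]
ft_force: [-0.3, -0.1, -3.4]
width: 0.143
gripper_force: 79.5
t: 15.77
tcp_pos: [0.5153, 0.2144, 0.1342]
tcp_rot: [-3.142, -0.0, -0.236]
ft_force: [0.7, -0.3, -3.6]
width: 0.147
gripper_force: 79.5
t: 16.1
tcp_pos: [0.5122, 0.2151, 0.1341]
tcp_rot: [-3.142, -0.0, -0.236]
ft_force: [1.1, 0.0, -3.4]
width: 0.145
gripper_force: 79.5
```

Converted, -0.001 m / 0.75 = -0.0013, 0.0003 m / 0.75 = 0.0004.

```bash
python3 -m handwheel '[[-0.0013, 0, 0.0004, 0], [-0.0013, 0, 0, 0], [0, 0, 0, 0]]'
python3 -m handwheel '[[-0.0013, 0, 0, 0], [-0.0013, 0, 0, 0], [0, 0, 0, 0]]'
python3 -m handwheel '[[-0.0013, 0, 0, 0], [-0.0013, 0, 0, 0], [0, 0, 0, 0]]'
python3 -m handwheel '[[-0.0013, 0, 0, 0], [-0.0013, 0, 0, 0], [0, 0, 0, 0]]'
```

```text
t: 16.35
tcp_pos: [0.5103, 0.2156, 0.1338]
tcp_rot: [3.142, -0.0, -0.236]
ft_force: [0.4, -0.6, -3.8]
width: 0.143
gripper_force: 79.6
t: 16.6
tcp_pos: [0.5083, 0.2161, 0.1338]
tcp_rot: [3.142, 0.0, -0.236]
ft_force: [0.5, 0.5, -3.9]
width: 0.15
gripper_force: 79.6
t: 16.85
tcp_pos: [0.5063, 0.2165, 0.1338]
tcp_rot: [3.142, 0.0, -0.236]
ft_force: [0.7, -0.1, -3.4]
width: 0.152
gripper_force: 79.6
t: 17.1
tcp_pos: [0.504, 0.217, 0.1337]
tcp_rot: [3.142, 0.001, -0.236]
ft_force: [1.0, 0.5, -3.1]
width: 0.146
gripper_force: 79.5
```

```bash
python3 - <<'E'
from h import *
im,d=imaging.get_image("side"); cv2.imwrite("pics/s4.png",cv2.resize(im[190:300,200:320],None,fx=5,fy=5,interpolation=2))
im,d=imaging.get_image("top"); cv2.imwrite("pics/t4.png",cv2.resize(im[150:265,110:200],None,fx=5,fy=5,interpolation=2))
E
```

```text
(no output)
```

View pics/s4.png

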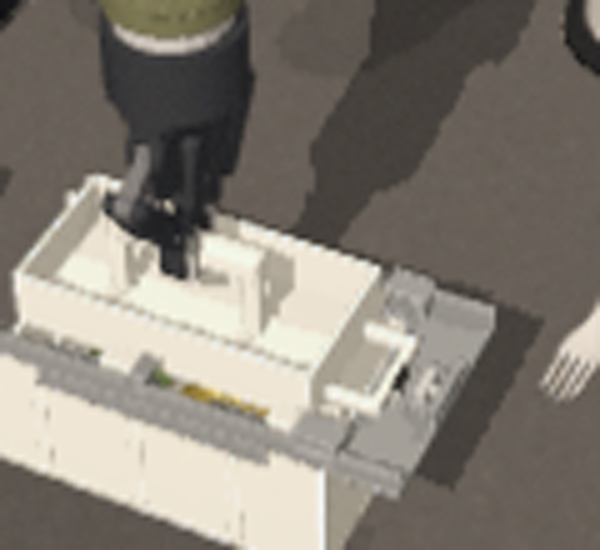

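View pics/t4.png

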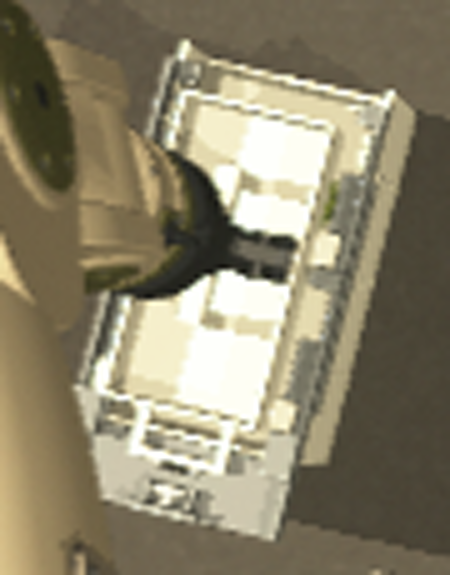

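The lugs are entering the leading tabs at s4 (335,415) and the nose is just short of the catch and buffer at (430,385). The top view shows it straight. I'll keep feeling ahead.

The manual's scale: shifts go in shares of 0.75 m and turns go in shares of 4 rad. Converting my numbers, -0.001 m / 0.75 = -0.0013.

```bash
python3 -m handwheel '[[-0.0013, 0, 0, 0], [-0.0013, 0, 0, 0], [0, 0, 0, 0]]'
python3 -m handwheel '[[-0.0013, 0, 0, 0], [-0.0013, 0, 0, 0], [0, 0, 0, 0]]'
python3 -m handwheel '[[-0.0013, 0, 0, 0], [0, 0, 0, 0]]'
```

```text
t: 17.45
tcp_pos: [0.5022, 0.2174, 0.1336]
tcp_rot: [3.141, 0.001, -0.236]
ft_force: [1.6, 0.4, -3.1]
width: 0.143
gripper_force: 79.6
t: 17.7
tcp_pos: [0.5003, 0.2179, 0.1337]
tcp_rot: [3.141, 0.0, -0.236]
ft_force: [0.1, -0.0, -2.7]
width: 0.147
gripper_force: 79.5
t: 17.87
tcp_pos: [0.4994, 0.2182, 0.1337]
tcp_rot: [3.141, 0.0, -0.236]
ft_force: [-0.4, -0.1, -3.0]
width: 0.146
gripper_force: 79.5
```

Converted, -0.001 m / 0.75 = -0.0013.

```bash
for i in 1; do python3 -m handwheel '[[-0.0013, 0, 0, 0], [-0.0013, 0, 0, 0], [0, 0, 0, 0]]'; done
python3 -m handwheel '[[-0.0013, 0, 0, 0], [0, 0, 0, 0]]'
python3 -m handwheel '[[-0.0013, 0, 0, 0], [0, 0, 0, 0]]'
python3 -m handwheel '[[-0.0013, 0, 0, 0], [0, 0, 0, 0]]'
```

```text
t: 18.12
tcp_pos: [0.4975, 0.2186, 0.1337]
tcp_rot: [3.141, 0.0, -0.236]
ft_force: [-0.3, -0.0, -3.2]
width: 0.144
gripper_force: 79.5
t: 18.28
tcp_pos: [0.4966, 0.2189, 0.1337]
tcp_rot: [3.141, 0.0, -0.236]
ft_force: [0.8, -0.1, -3.5]
width: 0.142
gripper_force: 79.5
t: 18.45
tcp_pos: [0.4957, 0.2191, 0.1338]
tcp_rot: [3.142, 0.0, -0.236]
ft_force: [0.7, -0.6, -3.8]
width: 0.144
gripper_force: 79.5
t: 18.62
tcp_pos: [0.4955, 0.2192, 0.1341]
tcp_rot: [-3.142, -0.002, -0.236]
ft_force: [2.2, -1.0, -3.1]
width: 0.149
gripper_force: 79.6
```

Converted, -0.0005 m / 0.75 = -0.0007.

```bash
python3 -m handwheel '[[-0.0007, 0, 0.0007, 0], [0, 0, 0, 0], [0, 0, 0, 0]]'
python3 -m handwheel '[[-0.0007, 0, 0, 0], [0, 0, 0, 0], [0, 0, 0, 0]]'
python3 -m handwheel '[[-0.0007, 0, 0, 0], [0, 0, 0, 0], [0, 0, 0, 0]]'
```

```text
t: 18.87
tcp_pos: [0.4956, 0.2193, 0.1339]
tcp_rot: [-3.141, -0.002, -0.237]
ft_force: [5.1, -1.7, -1.6]
width: 0.151
gripper_force: 79.9
t: 19.12
tcp_pos: [0.4955, 0.2194, 0.134]
tcp_rot: [-3.141, -0.003, -0.237]
ft_force: [6.1, -2.0, -1.4]
width: 0.149
gripper_force: 79.9
t: 19.37
tcp_pos: [0.4954, 0.2194, 0.1342]
tcp_rot: [-3.141, -0.004, -0.237]
ft_force: [6.1, -2.4, -1.3]
width: 0.146
gripper_force: 79.9
```

Converted, -0.0005 m / 0.75 = -0.0007.

```bash
python3 -m handwheel '[[-0.0007, 0, 0, 0], [0, 0, 0, 0], [0, 0, 0, 0]]'
python3 -m handwheel '[[-0.0007, 0, 0, 0], [0, 0, 0, 0], [0, 0, 0, 0]]'
python3 -m handwheel '[[-0.0005, 0, 0, 0], [0, 0, 0, 0], [0, 0, 0, 0]]'
```

```text
t: 19.62
tcp_pos: [0.4954, 0.2195, 0.1344]
tcp_rot: [-3.141, -0.005, -0.237]
ft_force: [8.4, -2.3, -0.4]
width: 0.143
gripper_force: 79.9
t: 19.87
tcp_pos: [0.4952, 0.2196, 0.1345]
tcp_rot: [-3.141, -0.006, -0.237]
ft_force: [7.9, -2.7, -0.7]
width: 0.142
gripper_force: 79.9
t: 20.12
tcp_pos: [0.495, 0.2197, 0.1345]
tcp_rot: [-3.141, -0.006, -0.237]
ft_force: [8.2, -3.0, -0.4]
width: 0.149
gripper_force: 79.9
```

Converted, -0.0005 m / 0.75 = -0.0007, 0.0003 m / 0.75 = 0.0004.

```bash
python3 -m handwheel '[[-0.0007, 0, 0.0004, 0], [0, 0, 0, 0], [0, 0, 0, 0]]'
python3 -m handwheel '[[-0.0007, 0, 0.0004, 0], [0, 0, 0, 0], [0, 0, 0, 0]]'
python3 -m handwheel '[[-0.0005, 0, 0, 0], [0, 0, 0, 0], [0, 0, 0, 0]]'
```

```text
t: 20.37
tcp_pos: [0.4947, 0.2198, 0.1344]
tcp_rot: [-3.141, -0.006, -0.237]
ft_force: [8.6, -2.9, 0.3]
width: 0.152
gripper_force: 80.0
t: 20.62
tcp_pos: [0.4945, 0.2199, 0.1343]
tcp_rot: [-3.141, -0.007, -0.237]
ft_force: [8.8, -3.6, 0.4]
width: 0.145
gripper_force: 80.1
t: 20.87
tcp_pos: [0.4943, 0.2199, 0.1344]
tcp_rot: [-3.14, -0.007, -0.237]
ft_force: [8.5, -3.5, 0.7]
width: 0.146
gripper_force: 80.1
```

Converted, -0.0004 m / 0.75 = -0.0005.

```bash
python3 -m handwheel '[[-0.0005, 0, 0, 0], [0, 0, 0, 0], [0, 0, 0, 0]]'
python3 -m handwheel '[[-0.0005, 0, 0, 0], [0, 0, 0, 0], [0, 0, 0, 0]]'
python3 -m handwheel '[[-0.0005, 0, 0, 0], [0, 0, 0, 0], [0, 0, 0, 0]]'
python3 -c "
from m import *; print(s['ft_force'],s['wrist_torque'],s['tcp_rot'])"
```

```text
t: 21.12
tcp_pos: [0.494, 0.22, 0.1344]
tcp_rot: [-3.14, -0.008, -0.237]
ft_force: [9.5, -3.1, 0.6]
width: 0.147
gripper_force: 80.1
t: 21.37
tcp_pos: [0.4938, 0.2201, 0.1345]
tcp_rot: [-3.14, -0.008, -0.237]
ft_force: [9.9, -4.6, 0.6]
width: 0.151
gripper_force: 80.1
t: 21.62
tcp_pos: [0.4936, 0.2202, 0.1345]
tcp_rot: [-3.14, -0.008, -0.237]
ft_force: [9.7, -4.3, 0.5]
width: 0.147
gripper_force: 80.1
[0.4936 0.2202 0.1345] -0.23728027106870186
[ 9.69250552 -4.32821752  0.46483524] [-0.85194608 -1.85591611  0.20924341] [-3.14038403 -0.00823608 -0.23728027]
```

Converted, -0.0004 m / 0.75 = -0.0005.

```bash
python3 -m handwheel '[[-0.0005, 0, 0, 0], [0, 0, 0, 0], [0, 0, 0, 0]]'
python3 -m handwheel '[[-0.0005, 0, 0, 0], [0, 0, 0, 0], [0, 0, 0, 0]]'
python3 -m handwheel '[[-0.0005, 0, 0, 0], [0, 0, 0, 0], [0, 0, 0, 0]]'
```

```text
t: 21.87
tcp_pos: [0.4934, 0.2202, 0.1346]
tcp_rot: [-3.14, -0.009, -0.237]
ft_force: [11.0, -4.3, 0.4]
width: 0.145
gripper_force: 80.1
t: 22.12
tcp_pos: [0.4931, 0.2203, 0.1347]
tcp_rot: [-3.14, -0.009, -0.237]
ft_force: [11.0, -3.8, 0.8]
width: 0.142
gripper_force: 80.1
t: 22.37
tcp_pos: [0.4929, 0.2204, 0.1347]
tcp_rot: [-3.14, -0.009, -0.237]
ft_force: [11.3, -5.2, -0.6]
width: 0.149
gripper_force: 80.1
```

Converted, -0.0004 m / 0.75 = -0.0005.

```bash
python3 -m handwheel '[[-0.0005, 0, 0, 0], [0, 0, 0, 0], [0, 0, 0, 0]]'
python3 -m handwheel '[[-0.0004, 0, 0, 0], [0, 0, 0, 0], [0, 0, 0, 0]]'
python3 -m handwheel '[[0.0013, 0, 0, 0], [0, 0, 0, 0], [0, 0, 0, 0]]'
python3 -m handwheel '[[0.0013, 0, 0, 0], [0, 0, 0, 0], [0, 0, 0, 0]]'
```

```text
t: 22.62
tcp_pos: [0.4927, 0.2205, 0.1348]
tcp_rot: [-3.14, -0.01, -0.237]
ft_force: [11.3, -5.2, 1.3]
width: 0.146
gripper_force: 80.2
t: 22.87
tcp_pos: [0.4925, 0.2205, 0.1348]
tcp_rot: [-3.14, -0.01, -0.237]
ft_force: [10.5, -4.1, 1.7]
width: 0.146
gripper_force: 80.2
t: 23.12
tcp_pos: [0.4931, 0.2204, 0.1347]
tcp_rot: [-3.14, -0.009, -0.237]
ft_force: [10.9, -3.8, 1.2]
width: 0.146
gripper_force: 80.2
t: 23.37
tcp_pos: [0.4937, 0.2202, 0.1345]
tcp_rot: [-3.14, -0.008, -0.237]
ft_force: [10.1, -3.9, 0.4]
width: 0.141
gripper_force: 80.1
```

Converted, 0.001 m / 0.75 = 0.0013.

```bash
python3 -m handwheel '[[0.0013, 0, 0, 0], [0, 0, 0, 0], [0, 0, 0, 0]]'
python3 -m handwheel '[[0.0013, 0, 0, 0], [0, 0, 0, 0], [0, 0, 0, 0]]'
python3 -m handwheel '[[0.0013, 0, 0, 0], [0, 0, 0, 0], [0, 0, 0, 0]]'
```

```text
t: 23.62
tcp_pos: [0.4941, 0.22, 0.1343]
tcp_rot: [-3.14, -0.007, -0.237]
ft_force: [8.9, -3.5, 1.0]
width: 0.145
gripper_force: 80.0
t: 23.87
tcp_pos: [0.4942, 0.2199, 0.134]
tcp_rot: [-3.141, -0.005, -0.237]
ft_force: [7.7, -2.4, -0.2]
width: 0.145
gripper_force: 80.1
t: 24.12
tcp_pos: [0.4944, 0.2198, 0.1337]
tcp_rot: [-3.141, -0.004, -0.237]
ft_force: [5.9, -1.7, 0.9]
width: 0.152
gripper_force: 80.1
```

Converted, 0.001 m / 0.75 = 0.0013.

```bash
python3 -m handwheel '[[0.0013, 0, 0, 0], [0, 0, 0, 0], [0, 0, 0, 0]]'
python3 -m handwheel '[[0.0013, 0, 0, 0], [0, 0, 0, 0], [0, 0, 0, 0]]'
python3 -m handwheel '[[0.0013, 0, 0, 0], [0, 0, 0, 0], [0, 0, 0, 0]]'
```

```text
t: 24.37
tcp_pos: [0.4944, 0.2197, 0.1336]
tcp_rot: [-3.141, -0.002, -0.237]
ft_force: [3.8, -1.2, 4.3]
width: 0.147
gripper_force: 80.6
t: 24.62
tcp_pos: [0.4945, 0.2198, 0.1336]
tcp_rot: [-3.141, -0.0, -0.236]
ft_force: [0.9, 0.1, 6.2]
width: 0.143
gripper_force: 81.0
t: 24.87
tcp_pos: [0.4944, 0.2198, 0.1335]
tcp_rot: [-3.141, 0.001, -0.236]
ft_force: [-1.1, -0.2, 8.7]
width: 0.147
gripper_force: 81.3
```

Backing off, the force drops through zero while the tote stays put at x = 0.4944, so it is latched. I'll unload and let go.

Converted, -0.001 m / 0.75 = -0.0013, -0.0004 m / 0.75 = -0.0005.

```bash
python3 -m handwheel '[[-0.0005, 0, -0.0013, 0], [0, 0, -0.0007, 0], [0, 0, 0, 0]]'
python3 -m handwheel '[[0, 0, 0, 0], [0, 0, 0, 0], [0, 0, 0, 0], [0, 0, 0, 0], [0, 0, 0, 0], [0, 0, 0, 0]]' 0.45
python3 -m handwheel '[[0, 0, -0.0133, 0], [0, 0, -0.0267, 0], [0, 0, -0.04, 0], [0, 0, -0.0467, 0], [0, 0, -0.04, 0], [0, 0, -0.0267, 0], [0, 0, 0, 0], [0, 0, 0, 0]]'
python3 - <<'E'
from h import *
im,d=imaging.get_image("side"); cv2.imwrite("pics/s5.png",cv2.resize(im[160:300,190:330],None,fx=4,fy=4,interpolation=2))
im,d=imaging.get_image("top"); cv2.imwrite("pics/t5.png",im)
E
```

```text
t: 25.12
tcp_pos: [0.4944, 0.2194, 0.1336]
tcp_rot: [3.141, 0.001, -0.236]
ft_force: [2.0, 1.0, -0.7]
width: 0.147
gripper_force: 80.0
t: 25.62
tcp_pos: [0.4949, 0.2193, 0.1342]
tcp_rot: [3.141, 0.0, -0.236]
ft_force: [-0.7, -0.3, -0.1]
width: 0.446
gripper_force: 0.0
t: 26.28
tcp_pos: [0.4959, 0.2195, 0.2812]
tcp_rot: [-3.14, -0.003, -0.236]
ft_force: [-0.5, -0.8, -0.0]
width: 0.45
gripper_force: 0.0
```

View pics/s5.png

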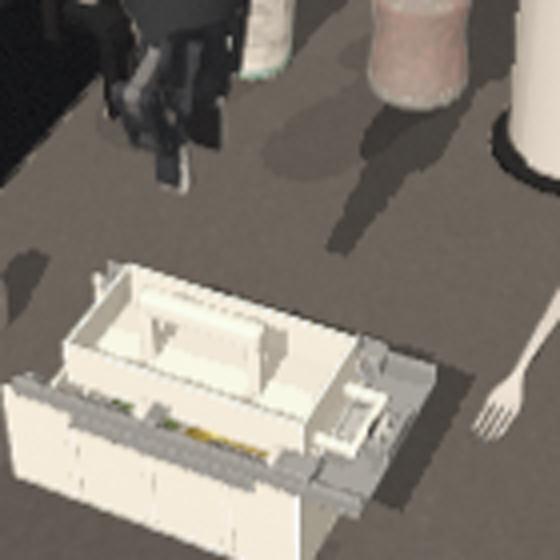

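The tote rests level on the rails with the tooth showing inside the loop at (355,412). A quick depth check, then I'll hand in.

```bash
python3 - <<'E'
from m import *
_,d=imaging.get_image("side"); L=loc(cloud("side",d)[d>0],np.array([.4944,.2197]),-.236)
w=L[(abs(L[:,0])<65)&(abs(L[:,1])<20)&(L[:,2]>148)&(L[:,2]<166)]
print(len(w),w.min(0),w.max(0))
f=L[(L[:,0]<-86)&(L[:,0]>-106)&(abs(L[:,1])<38)&(L[:,2]>112)&(L[:,2]<134)]; print(np.median(f[:,0]))
print(arm.job_done())
E
```

```text
[0.4946 0.2191 0.2786] -0.23638128944666725
195 [-44.84578355 -10.3724044  148.06120895] [ 44.42505955   7.81363194 163.55327117]
-94.59686624886288
the job is handed in; nothing more can be done
None
```

The small tote is half turned, latched on the rails and let go, with the fruit and bystanders left alone; the job is handed in, but no verdict came back from the judge. The latch held when I backed off, and the push peaked at about 12 N.

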